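Take the microscope's lens stack apart for cleaning

TASK

Take the stacked microscope lens fittings apart for cleaning: set the black lens cell down over the upright post of the ejector stand so that the post pushes the lens up out of it, then lay the lens flat on the round felt pad. Set the wide steel ring flat in the square tray and the narrower brass ring flat in the round dish; the empty cell stays on the ejector stand. Never let the lens down on the worktop, and leave the bottle and the petri dish where they are.

Things in the scene. Friction and masses are not known exactly. Their poses are not given: they have to be found in the camera images.
- wide_ring: Lowest thing of the stack: plain dark steel ring, outer diameter 68, bore 46, height 22 mm, standing on the worktop. Origin: centre of its underside; z up along its axis.
- narrow_ring: Second of the stack, lying flat on the wide ring: plain brass ring, outer diameter 62, bore 40, height 22 mm. Origin: centre of its underside; z up along its axis.
- cell: Top of the stack, lying flat on the brass ring: black lens cell, a ring of outer diameter 56, height 20 mm, wall 3 mm, with a ledge 4 mm thick at the bottom that leaves an opening of 38 mm diameter. The lens lies loose on that ledge. Grip it by its outside. Origin: centre of its underside; z up along its axis.
- lens: Round glass lens in a thin aluminium rim, diameter 46, thickness 10 mm, to be gripped by its rim. At the start it lies loose in the cell (2 mm play all round), underside 4 mm above the cell's, top 6 mm below the cell's rim: it cannot be gripped until pushed up. On the ejector post its underside stands 6 mm above the cell's rim. Origin: centre of its underside; z up.
- ejector: Ejector stand, fixed: round aluminium base plate, diameter 84, 6 mm thick, with a white upright post of diameter 24 mm in the middle whose flat top is 32 mm above the worktop. The cell stands on the base plate round the post (7 mm play all round). Origin: centre of its underside, on the post's axis, at worktop height; z up.
- square_tray: Square steel tray, fixed: outside 92 x 92 mm, inside 86 x 86, walls 3 mm thick and 8 mm high, floor 3 mm above the worktop. The place of the wide ring. Origin: centre of its underside; x and y along its sides.
- round_dish: Round white ceramic dish, fixed: outer diameter 88, inner diameter 82 mm, rim 8 mm high, floor 3 mm above the worktop. The place of the narrow ring. Origin: centre of its underside.
- lens_pad: Round wooden puck with a grey felt top, fixed: diameter 76 mm, its top (flat, no rim) 14 mm above the worktop. The place of the lens. Origin: centre of its underside.
- bottle: Bystander: clear bottle with a black cap, diameter 64, height 117 mm, standing loose at the back. Origin: centre of its underside.
- petri: Bystander: closed petri dish, diameter 61, height 16 mm, lying loose at the worktop's front edge. Origin: centre of its underside.
Mind the look-alikes: they are no part of the job. What is meant by the lens is not orange, and is the larger of those in its own colour.

How it is judged:
By the outcome, as a careful person would: the job done as asked, in the order asked, and still so for the second after the job is handed in, with the robot touching nothing.
It also fails if it takes over 126 s, if anything falls off the work surface, if the arm or the gripper's body presses on something with over 40 N, if the wrist force passes 120 N, or if a joint passes its speed limit or range.

ROBOT

A 6-joint arm with a two-finger parallel gripper is mounted at the origin on a cart in front of the work surface, level with it; the furniture and walls round the work are solid. World frame = base frame: x ahead of the robot, y to its left, z up, the work surface at z = 0. Lengths are in m, angles in rad, forces in N, time in s.
With the tool pointing down it reaches from about 0.275 to 0.85 m from the base axis. Payload 19 kg.
Tool frame: the origin (TCP) lies midway between the tips of the shut fingers; the grasp point (between the pads) lies arm.grasp_offset behind it (arm.grasp_offset is the distance from the TCP to the grasp point, in m); z points along the fingers, y is the line along which they close (so a half turn about z gives the same grasp; the last joint's range is limited). The gripper opens to 85 mm and grips with 20 to 120 N. Pads are 22 mm wide; open, the fingers measure 114 mm over their backs; the gripper's body (76 mm by 85 mm) begins 54 mm behind the grasp point. The pads swing forward as they close: fully open they stand 13 mm farther back than shut.
Start: joints at [1.196, 0.15, 1.437, -0, 1.554, -0.134], TCP at [0.137, 0.558, 0.231] pointing down, gripper open.
Joint ranges: [-2.8, 2.8], [-0.68, 2.1], [0.12, 2.68], [-1.39, 4.53], [0.16, 2.79], [-2.81, 2.81]. Speed limits (rad/s): [1.89, 1.89, 2.22, 3.01, 3.01, 3.01].

INTERFACE

Orientations are given as [roll, pitch, yaw] about the fixed x, y, z axes, in that order (R = Rz(yaw) Ry(pitch) Rx(roll)).
In Python, from workcell import monitor, viewer, finish_job, arm gives the robot as it stands. The module is installed in compiled form; this text tells all that it offers.
- The arm moves only by the shell command python3 -m handwheel 'ROWS' [FORCE]. ROWS is JSON, a list that holds one entry, the list of rows, each a list of 7 numbers: the opening, from 0 (shut) to 1 (fully open), then the shift along the tool's x, y, z in m, then the turn, a rotation vector about the tool's x, y, z in rad. A call has 1 to 20 rows; each row shifts and turns the commanded pose from where the row before left it, along the tool's axes as they then stand; what a row does not reach is not made up. A row lasts 1/12 s, in which the tool goes at most 41.7 mm and 7.16 degrees, less where a joint would pass 70% of its speed; a pose out of reach is approached as far as the arm can. A call with a gripper value outside its range is refused whole. The fingers move at their own pace and stop on an object; FORCE is the grip in N (left out, the last holds). Time passes only in rows, so rows that do not move let the fingers close. It gives the time, the measured TCP pose, the force, the opening and the grip force at its end, in the units of the state.
- monitor.state(): the state, without advancing time (a new reading comes with each control period).
- viewer.camera(name): name is "scene" or "side" or "wrist"; returns the picture (400x640x3 uint8, red, green, blue); there is no depth.
- viewer.camera_params(name): a dict with "camera_matrix" (3x3 intrinsics, pixels), "k1" (the pictures are not rectified: a ray, as slopes to the right and down, at radius r is drawn at 1 + k1 r^2 times it, then the intrinsics apply), "view" (4x4, takes a point from world to camera coordinates); the wrist camera has in their place "mount" (4x4, takes a point from camera to tool coordinates, whose origin is the TCP and whose axes are the flange's). Camera axes: x right, y up, looking along -z (the intrinsics and any distortion apply to the point x, -y, -z); pixel columns grow to the right and rows downward; lengths in m; the calibration is good to about 2 mm. A picture is of the moment at which its call begins: read the wrist's pose just before it. camera_params takes no time and is no camera call.
- finish_job(): hands the job in; it is judged then, once.
The state is a dict: "t": time; "joints": joint angles; "dq": joint speeds; "joint_torque": joint torques, N m; "ee_pos": TCP position; "tool_rot": TCP orientation; "wrist_force": force on the tool from outside, world axes, zero at the start; "moment": the same for the moment, N m; "width": opening from 0.0 (shut) to 1.0 (fully open); "finger_force": force on a finger pad.
Only numpy, scipy, OpenCV 4.12 (cv2) and the standard library are available. Lean on these libraries where they do the work, as an engineer would, in place of code of your own. Each camera call takes 0.05 s, during which the arm holds its last target. There are 200 camera calls.

## Working session

There is one attempt and no reset: what is moved stays moved. The work goes in short steps, Python scripts to look and compute and a shell command to move; the robot and the scene stay as the last step left them, time stands still between calls to the robot, and variables do not carry over. Pictures are saved under pics/ and viewed, at most 14 in all, crops included, and the job is handed in when it is done.

```bash
ls; mkdir -p pics
python3 - <<'E'
from workcell import monitor, viewer, arm
import cv2,json
s=monitor.state();print(s);print(arm.grasp_offset)
for n in("scene","side","wrist"):
    cv2.imwrite(f"pics/{n}0.png",viewer.camera(n)[:,:,::-1]);print(n,viewer.camera_params(n))
E
```

```text
pics
{'t': 0.0, 'joints': array([ 1.19596474e+00,  1.50971085e-01,  1.43797700e+00, -2.12947440e-05,
        1.55380147e+00, -1.33993985e-01]), 'dq': array([-0.00148   , -0.00213751, -0.00016155,  0.00119143,  0.00132272,
        0.0021271 ]), 'joint_torque': array([-7.14622893e-04, -7.13040161e+01, -5.70898283e+01, -1.17242676e-04,
        8.29655182e-03,  6.40812664e-05]), 'ee_pos': array([0.13708482, 0.55818421, 0.23071085]), 'tool_rot': array([-3.14044328e+00, -1.33453669e-04,  2.90075535e+00]), 'wrist_force': array([ 0.89115271, -0.48459792,  0.9594239 ]), 'moment': array([ 0.01231265, -0.03052325, -0.03312653]), 'finger_force': 0.0, 'width': 0.9973315661591098}
0.0187
scene {'camera_matrix': array([[371.48327497,   0.        , 324.2801441 ],
       [  0.        , 371.48327497, 203.90074623],
       [  0.        ,   0.        ,   1.        ]]), 'k1': -0.014896674839126722, 'view': array([[ 0.84008101, -0.54242022,  0.00664847, -0.42826263],
       [ 0.24029731,  0.38309599,  0.89190508, -0.18878659],
       [-0.48633435, -0.74767491,  0.45217379, -0.7959781 ],
       [ 0.       
[... 362 characters left out ...]
161, -0.21022808],
       [-0.51225461, -0.74330766,  0.43021964, -0.66448044],
       [ 0.        ,  0.        ,  0.        ,  1.        ]])}
wrist {'camera_matrix': array([[359.67839665,   0.        , 322.54581446],
       [  0.        , 359.67839665, 199.45296387],
       [  0.        ,   0.        ,   1.        ]]), 'k1': -0.06708573857199569, 'mount': array([[-1.05428992e-03,  9.55617799e-01,  2.94607383e-01,
         7.48204486e-02],
       [ 9.99999267e-01,  8.32050524e-04,  8.79702528e-04,
         2.83389695e-04],
       [ 5.95531166e-04,  2.94608095e-01, -9.55617976e-01,
        -1.42140535e-01],
       [ 0.00000000e+00,  0.00000000e+00,  0.00000000e+00,
         1.00000000e+00]])}
```

View pics/scene0.png

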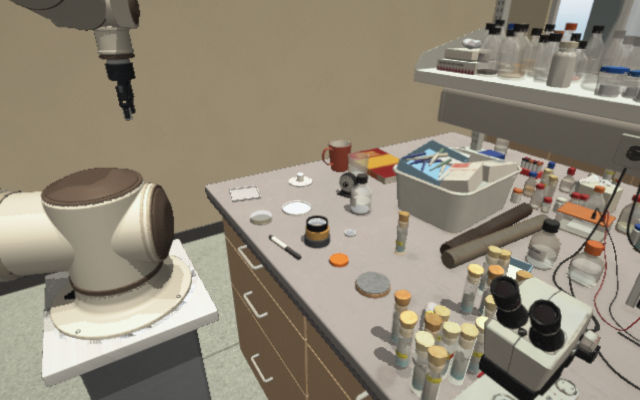

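View pics/wrist0.png

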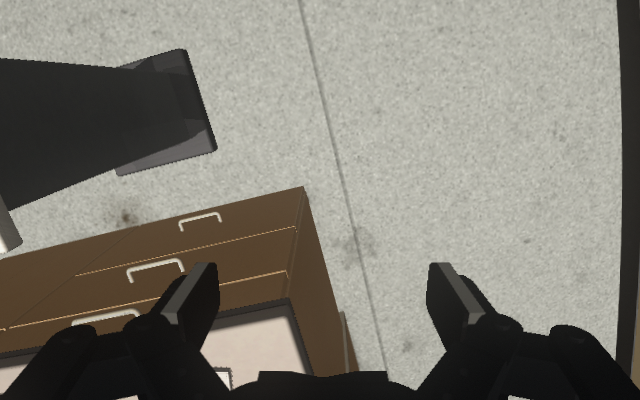

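The scene shows the tray (245,194), ejector (300,180), dish (297,208), petri (261,217), stack (317,231), bottle (360,195), and felt pad (373,285). Look-alikes for the lens are a small clear lens (350,233), an orange disc (339,260) and the petri dish. The real lens should be in the cell at about (317,223). The wrist view shows mostly floor.

```bash
cat > h.py <<'E'
import numpy as np,cv2
from scipy.spatial.transform import Rotation as R
from workcell import monitor,viewer,arm
def cam(name,st=None):
    p=viewer.camera_params(name)
    if name=="wrist":
        T=np.eye(4);T[:3,:3]=R.from_euler('xyz',st["tool_rot"]).as_matrix();T[:3,3]=st["ee_pos"]
        V=np.linalg.inv(T@p["mount"])
    else: V=p["view"]
    return p["camera_matrix"],p["k1"],V
def proj(c,P):
    K,k,V=c;P=np.atleast_2d(P);q=P@V[:3,:3].T+V[:3,3]
    u=np.c_[q[:,0],-q[:,1]]/-q[:,2:3];u=u*(1+k*(u**2).sum(1,keepdims=True))
    return u*K[0,0]+K[:2,2]
def back(c,uv,z):
    K,k,V=c;u=cv2.undistortPoints(np.array([[uv]],float),K,np.array([k,0,0,0.]))[0,0]
    d=V[:3,:3].T@np.array([u[0],-u[1],-1]);o=-V[:3,:3].T@V[:3,3]
    return o+d*(z-o[2])/d[2]
def circ(c,x,y,z,d):
    a=np.linspace(0,2*np.pi,60);return proj(c,np.c_[x+d/2*np.cos(a),y+d/2*np.sin(a),0*a+z])
def draw(im,c,circles):
    for x in circles: cv2.polylines(im,[np.int32(np.round(circ(c,*x)*8))],True,(0,255,0),1,cv2.LINE_AA,3)
def snap(name):
    st=monitor.state();return viewer.camera(name)[:,:,::-1].copy(),cam(name,st)
E
python3 - <<'E'
from h import *
c=cam("scene")
for n,uv,z in [("tray",(245,194),.006),("ej",(300,182),.006),("dish",(297,208),.008),("petri",(261,217),.016),("stack",(317,222),.064),("pad",(373,285),.014),("bottle",(360,212),0),("loose",(350,233),.0),("orange",(339,260),0),("pen",(285,246),0),("vial",(402,248),0),("edgeL",(207,187),0),("edge",(250,245),0)]:
    print(n,back(c,uv,z).round(3))
im=cv2.imread("pics/scene0.png")[160:320,190:430]
b=cv2.imread("pics/side0.png");cs=cam("side");u=proj(cs,[back(c,(317,231),.03)])[0].astype(int);print(u)
cv2.imwrite("pics/c0.png",np.vstack([cv2.resize(im,(780,520))]))
E
```

```text
tray [0.401 0.312 0.006]
ej [0.603 0.303 0.006]
dish [0.495 0.131 0.008]
petri [0.374 0.123 0.016]
stack [ 0.45  -0.058  0.064]
pad [ 0.453 -0.281  0.014]
bottle [0.652 0.02  0.   ]
loose [ 0.553 -0.063  0.   ]
orange [ 0.456 -0.15   0.   ]
pen [ 0.373 -0.025  0.   ]
vial [ 0.623 -0.194  0.   ]
edgeL [0.316 0.448 0.   ]
edge [0.298 0.028 0.   ]
[317 241]
```

View pics/c0.png

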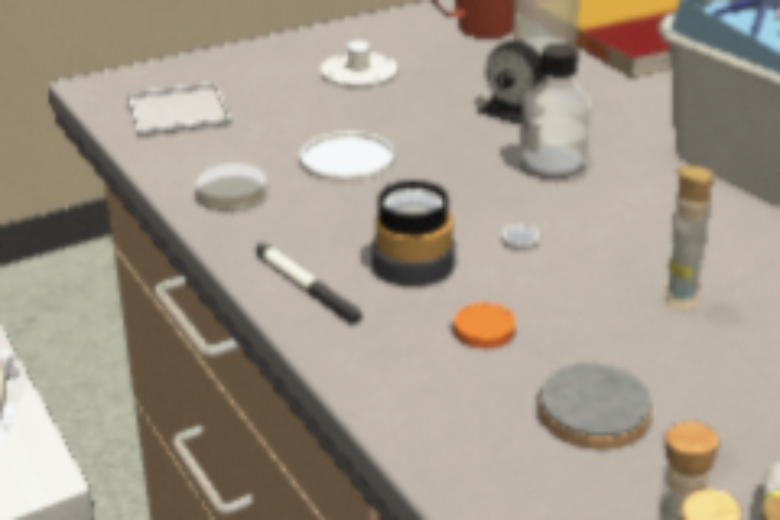

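The crop confirms the clear lens inside the black cell at the top of the stack. The small loose lens and the orange disc are decoys. All positions are plausible and within reach, so I'm moving above the stack with tool yaw at π.

```bash
python3 -m handwheel '[[[1,0,0,0,0,0,-0.12],[1,0,0,0,0,0,-0.12],[1,-0.0174,-0.0342,0,0,0,0],[1,-0.0174,-0.0342,0,0,0,0],[1,-0.0174,-0.0342,0,0,0,0],[1,-0.0174,-0.0342,0,0,0,0],[1,-0.0174,-0.0342,0,0,0,0],[1,-0.0174,-0.0342,0,0,0,0],[1,-0.0174,-0.0342,0,0,0,0],[1,-0.0174,-0.0342,0,0,0,0],[1,-0.0174,-0.0342,0,0,0,0],[1,-0.0174,-0.0342,0,0,0,0],[1,-0.0174,-0.0342,0,0,0,0],[1,-0.0174,-0.0342,0,0,0,0],[1,-0.0174,-0.0342,0,0,0,0],[1,-0.0174,-0.0342,0,0,0,0],[1,-0.0174,-0.0342,0,0,0,0],[1,-0.0174,-0.0342,0,0,0,0],[1,-0.0174,-0.0342,0,0,0,0],[1,-0.0174,-0.0342,0,0,0,0]]]' 40
python3 - <<'E'
from h import *
s=monitor.state();print(s["ee_pos"],s["tool_rot"],s["wrist_force"],s["joints"])
im,c=snap("wrist");cv2.imwrite("pics/w1raw.png",im)
draw(im,c,[(.45,-.058,.064,.056),(.45,-.058,.022,.068),(.453,-.281,.014,.076)])
cv2.imwrite("pics/w1.png",im)
E
```

```text
t: 1.82
ee_pos: [0.4502, -0.0596, 0.2313]
tool_rot: [-3.142, 0.0, 3.14]
wrist_force: [1.5, 0.7, 0.1]
width: 0.996
finger_force: 0.0
[ 0.45015574 -0.05955268  0.23126821] [-3.14152774e+00  1.05626758e-04  3.14029672e+00] [1.45995418 0.73548909 0.10849481] [-3.01458473e-01 -1.05405536e-01  1.69882268e+00 -3.07844813e-05
  1.54805541e+00 -1.87095817e+00]
```

View pics/w1.png

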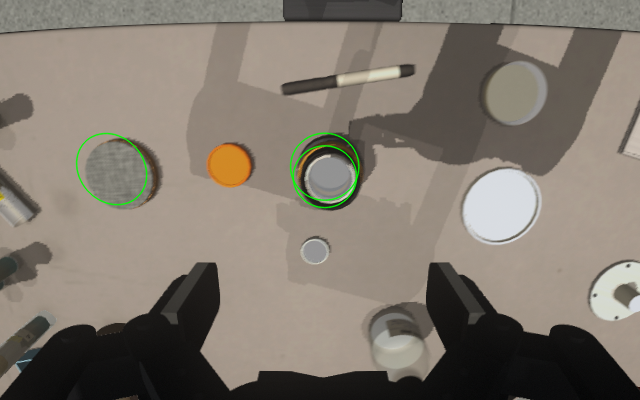

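The wrist view shows the stack (328,177), pad (120,172), orange disc (230,165), small lens (315,250), dish (501,205), petri (515,93) and part of the ejector (628,290). My overlay is off by 5–15 mm, so I'll refine by fitting circles to the image gradient.

```bash
cat >> h.py <<'E'
def refine(im,c,x,y,z,d,w=.02):
    """centre whose projected circle has the greatest signed radial contrast"""
    g=cv2.GaussianBlur(im,(0,0),1).astype(np.float32)
    def score(p):
        a,b=[cv2.remap(g,*np.float32(circ(c,p[0],p[1],z,dd)).T[:,:,None],cv2.INTER_LINEAR)[:,0] for dd in(d-.003,d+.003)]
        return np.abs((b-a).mean(0)).sum()+.5*np.abs(b-a).sum(1).mean()
    best=np.array([x,y])
    for st in(.002,.0005):
        r=np.arange(-w,w+1e-9,st) ;G=[(best+[i,j]) for i in r for j in r]
        S=[score(p) for p in G];best=G[int(np.argmax(S))];w=.003
    return best,max(S)
E
python3 - <<'E'
from h import *
s=monitor.state();im=cv2.imread("pics/w1raw.png");c=cam("wrist",s)
o=[]
for n,x,y,z,d in [("cellrim",.46,-.056,.064,.056),("cellbore",.46,-.056,.064,.050),("brass",.46,-.056,.044,.062),("wide",.46,-.056,.022,.068),("pad",.46,-.27,.014,.076),("dish",.495,.131,.008,.088),("petri",.374,.123,.016,.061)]:
    p,q=refine(im,c,x,y,z,d);print(n,p.round(4),q);o.append((*p,z,d))
draw(im,c,o);cv2.imwrite("pics/w1b.png",im)
E
```

```text
cellrim [ 0.454  -0.0575] 242.89777
cellbore [ 0.4515 -0.06  ] 190.46863
brass [ 0.459  -0.0565] 198.94447
wide [ 0.464 -0.054] 153.12892
pad [ 0.459  -0.2715] 126.20122
dish [0.5005 0.1305] 207.15643
petri [0.38   0.1245] 183.96355
```

View pics/w1b.png

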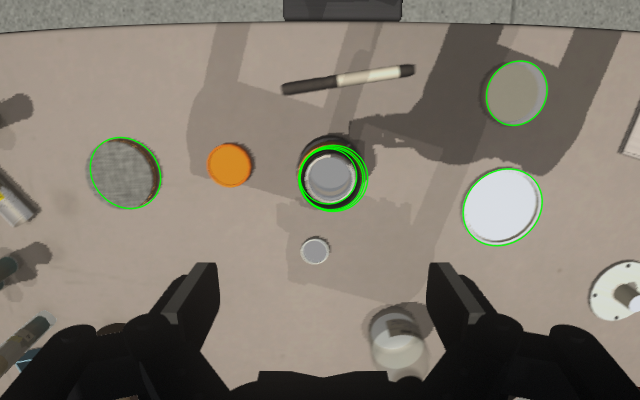

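Cell rim is at about (0.454,-0.0575), and pad, dish and petri fit well. I'll half-close the fingers to see how far back the tips sit at about the lens width, and centre over the cell at the same time.

```bash
python3 -m handwheel '[[[0.55,-0.0035,0.002,0,0,0,0],[0.55,0,0,0.02,0,0,0],[0.55,0,0,0.02,0,0,0],[0.55,0,0,0.02,0,0,0],[0.55,0,0,0,0,0,0],[0.55,0,0,0,0,0,0],[0.55,0,0,0,0,0,0],[0.55,0,0,0,0,0,0]]]' 40
python3 - <<'E'
from h import *
im,c=snap("wrist");s=monitor.state();cv2.imwrite("pics/w2raw.png",im)
print(s["ee_pos"],s["width"])
for d,x,z in((.056,.454,.064),(.050,.454,.064)):
    p,q=refine(im,c,x,-.0575,z,d,.008);print(p,q);draw(im,c,[(*p,z,d)])
T=np.eye(4);p=viewer.camera_params("wrist");C=(p["camera_matrix"],p["k1"],np.linalg.inv(p["mount"]))
w=s["width"]*.085
for set_ in(.0,.004,.008,.012):
    for sg in(1,-1):
        for x in(.011,-.011):
            u=proj(C,[[x,sg*w/2,-set_]])[0];print(set_,sg,x,u.round(1));cv2.circle(im,tuple(np.int32(u)),1,(0,0,255),-1)
cv2.imwrite("pics/w2.png",cv2.resize(im[100:400,140:520],(760,600)))
E
```

```text
t: 2.53
ee_pos: [0.4539, -0.0553, 0.1727]
tool_rot: [-3.141, 0.002, 3.141]
wrist_force: [-0.4, -0.7, 0.9]
width: 0.548
finger_force: 0.0
[ 0.45379615 -0.05539131  0.17258862] 0.5465407077975125
[ 0.4515 -0.0515] 311.676
[ 0.4485 -0.049 ] 214.05615
0.0 1 0.011 [376.4 243.7]
0.0 1 -0.011 [374.1 288.5]
0.0 -1 0.011 [268.6 243.8]
0.0 -1 -0.011 [270.9 288.5]
0.004 1 0.011 [377.7 247.6]
0.004 1 -0.011 [375.3 293.3]
0.004 -1 0.011 [267.2 247.7]
0.004 -1 -0.011 [269.7 293.3]
0.008 1 0.011 [379.1 251.7]
0.008 1 -0.011 [376.6 298.3]
0.008 -1 0.011 [265.8 251.8]
0.008 -1 -0.011 [268.4 298.3]
0.012 1 0.011 [380.6 256. ]
0.012 1 -0.011 [377.9 303.6]
0.012 -1 0.011 [264.3 256.1]
0.012 -1 -0.011 [267.1 303.6]
```

View pics/w2.png

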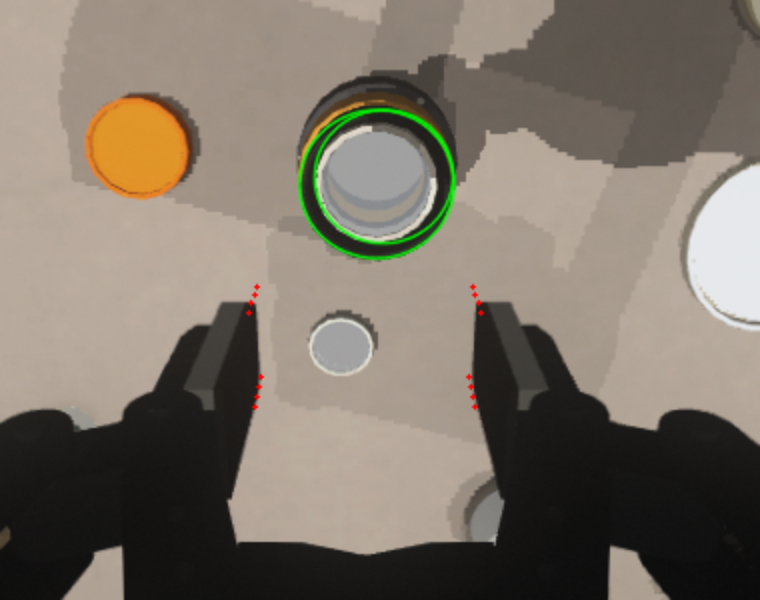

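The picture shows the cell rim fitted at crop (377,185), with the finger tips at crop (257,303) and (476,303), so the tips sit about 8 mm back at this opening. The arm was still settling in the first frame. I'll centre on (0.4515,-0.0515), descend, and re-measure once settled.

```bash
python3 -m handwheel '[[[0.95,0.0025,0.004,0.01,0,0,0],[0.95,0,0,0.015,0,0,0],[0.95,0,0,0.015,0,0,0],[0.95,0,0,0,0,0,0],[0.95,0,0,0,0,0,0],[0.95,0,0,0,0,0,0],[0.95,0,0,0,0,0,0]]]' 40
python3 - <<'E'
from h import *
im,c=snap("wrist");s=monitor.state();cv2.imwrite("pics/w3raw.png",im)
print(s["ee_pos"],s["width"])
for d,z in((.056,.064),(.050,.064),(.062,.044),(.068,.022)):
    p,q=refine(im,c,.4515,-.0515,z,d,.008);print(p,q);draw(im,c,[(*p,z,d)])
cv2.imwrite("pics/w3.png",im)
E
```

```text
t: 3.17
ee_pos: [0.4512, -0.0515, 0.1322]
tool_rot: [-3.141, 0.001, 3.141]
wrist_force: [0.6, 0.1, 0.6]
width: 0.946
finger_force: 0.0
[ 0.45119575 -0.05153645  0.13212572] 0.9533030341436387
[ 0.452  -0.0515] 334.26108
[ 0.4475 -0.053 ] 218.4174
[ 0.4595 -0.0515] 307.56744
[ 0.4575 -0.0545] 157.93463
```

View pics/w3.png

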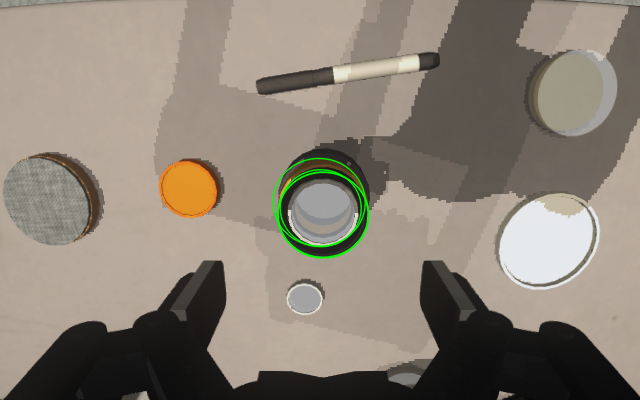

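Cell is confirmed at (0.452,-0.0515) and the fingers straddle it, so I'm descending and gripping.

```bash
python3 -m handwheel '[[[0.95,-0.0005,0,0.02,0,0,0],[0.95,0,0,0.02,0,0,0],[0.95,0,0,0.02,0,0,0],[0.95,0,0,0.02,0,0,0],[0.95,0,0,0.011,0,0,0],[0.95,0,0,0,0,0,0],[0.95,0,0,0,0,0,0],[0.55,0,0,0,0,0,0],[0.55,0,0,0,0,0,0],[0.55,0,0,0,0,0,0],[0.55,0,0,0,0,0,0],[0.55,0,0,0,0,0,0],[0.55,0,0,0,0,0,0],[0.55,0,0,0,0,0,0]]]' 40
```

```text
t: 4.38
ee_pos: [0.4521, -0.0517, 0.0419]
tool_rot: [-3.141, 0.002, 3.141]
wrist_force: [-2.8, 1.1, 14.1]
width: 0.639
finger_force: 39.7
```

```bash
python3 -m handwheel '[[[0.55,0,0,-0.005,0,0,0],[0.55,0,0,-0.01,0,0,0],[0.55,0,0,-0.02,0,0,0],[0.55,0,0,-0.02,0,0,0],[0.55,0,0,-0.03,0,0,0],[0.55,0,0,-0.03,0,0,0],[0.55,0,0,-0.02,0,0,0],[0.55,0,0,0,0,0,0],[0.55,0,0,0,0,0,0],[0.55,0,0,0,0,0,0]]]'
python3 - <<'E'
from h import *
im,c=snap("wrist");s=monitor.state();cv2.imwrite("pics/w4raw.png",im)
o=[]
for n,x,y,z,d in [("brass",.452,-.0515,.044,.062),("bbore",.452,-.0515,.044,.040),("wide",.452,-.0515,.022,.068),("pad",.455,-.27,.014,.076),("dish",.497,.131,.008,.088),("dishi",.497,.131,.008,.082),("petri",.377,.123,.016,.061)]:
    p,q=refine(im,c,x,y,z,d,.015);print(n,p.round(4),q);o.append((*p,z,d))
draw(im,c,o);cv2.imwrite("pics/w4.png",im)
E
```

```text
t: 5.22
ee_pos: [0.4511, -0.0514, 0.1752]
tool_rot: [-3.142, -0.0, 3.141]
wrist_force: [-0.9, -0.5, -1.6]
width: 0.643
finger_force: 42.6
brass [ 0.4445 -0.0505] 133.80042
bbore [ 0.4535 -0.052 ] 176.89993
wide [ 0.451  -0.0505] 130.38783
pad [ 0.4565 -0.265 ] 155.90494
dish [0.4975 0.137 ] 248.43251
dishi [0.495  0.1335] 244.70631
petri [0.377 0.131] 202.37573
```

View pics/w4.png

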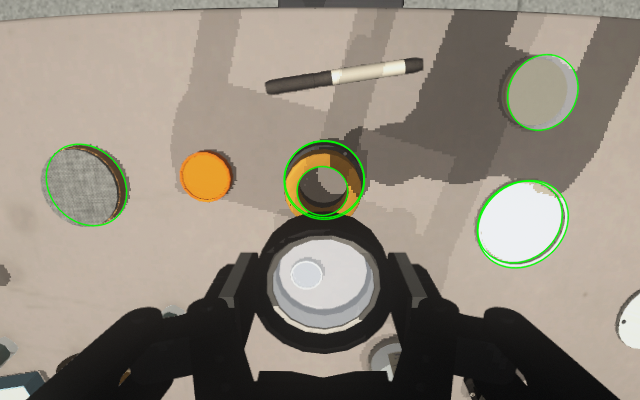

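The cell with its lens is held level, and the brass ring stayed put with its bore at (323,188), world (0.4535,-0.052). Next I'm moving beside the ejector to measure it.

```bash
python3 -m handwheel '[[[0.55,-0.0186,0.025,0,0,0,0],[0.55,-0.0186,0.025,0,0,0,0],[0.55,-0.0186,0.025,0,0,0,0],[0.55,-0.0186,0.025,0,0,0,0],[0.55,-0.0186,0.025,0,0,0,0],[0.55,-0.0186,0.025,0,0,0,0],[0.55,-0.0186,0.025,0,0,0,0],[0.55,-0.0186,0.025,0,0,0,0],[0.55,0,0,0,0,0,0],[0.55,0,0,0,0,0,0],[0.55,0,0,0,0,0,0]]]'
python3 - <<'E'
from h import *
im,c=snap("wrist");s=monitor.state();cv2.imwrite("pics/w5raw.png",im);print(s["ee_pos"])
o=[]
for n,x,y,z,d in [("ejbase",.6,.303,.006,.084),("post",.6,.303,.032,.024),("dish",.497,.131,.008,.088),("dishi",.497,.131,.008,.082)]:
    p,q=refine(im,c,x,y,z,d,.015);print(n,p.round(4),q);o.append((*p,z,d))
draw(im,c,o);cv2.imwrite("pics/w5.png",im)
E
```

```text
t: 6.18
ee_pos: [0.5997, 0.1482, 0.1742]
tool_rot: [-3.141, -0.002, 3.141]
wrist_force: [-0.2, 0.5, -1.4]
width: 0.643
finger_force: 42.8
[0.59970368 0.1478062  0.17464044]
ejbase [0.609  0.3125] 196.22488
post [0.602  0.2995] 203.00128
dish [0.4975 0.137 ] 299.14914
dishi [0.497  0.1405] 285.7483
```

View pics/w5.png

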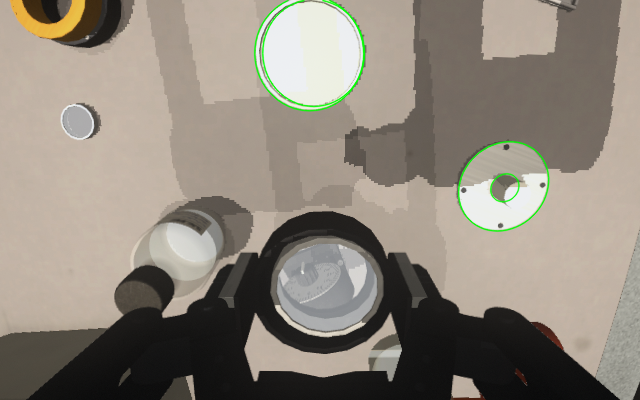

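The base plate fits at (503,186), world (0.609,0.3125). The post fit is unsure because a shadow crosses it, so I'll check it with a crop and a scene-camera fit.

Run:
```python
from h import *
c=cam("wrist",monitor.state());im=cv2.imread("pics/w5raw.png")
draw(im,c,[(.609,.3125,.032,.024),(.609,.3125,.006,.084)])
a=cv2.resize(im[120:260,430:580],None,fx=2.6,fy=2.6,interpolation=cv2.INTER_NEAREST)
c=cam("scene");im=cv2.imread("pics/scene0.png")
for z,d in((.006,.084),(.032,.024)): print(refine(im,c,.607,.31,z,d,.015))
draw(im,c,[(.609,.3125,.032,.024),(.609,.3125,.006,.084)])
b=cv2.resize(im[150:220,260:335],(390,364),interpolation=cv2.INTER_NEAREST)
cv2.imwrite("pics/ej.png",np.hstack([a,b]))
```

```text
(array([0.611 , 0.3165]), np.float32(39.551155))
(array([0.611 , 0.3175]), np.float32(39.182446))
```

View pics/ej.png

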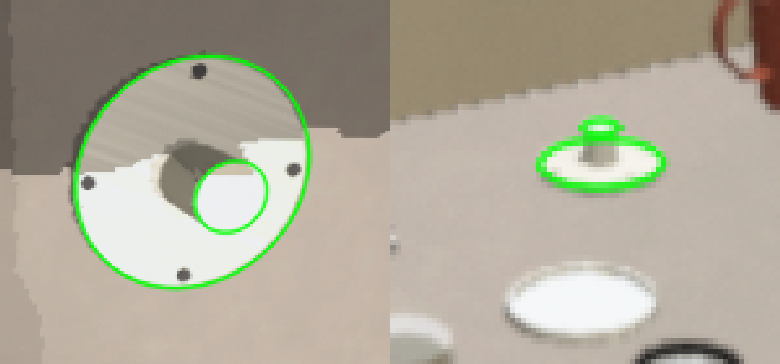

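Both views confirm the ejector at (0.609,0.3125): the overlays sit on the post top and the plate. Moving over it.

```bash
python3 -m handwheel '[[[0.55,-0.0015,0.0274,0,0,0,0],[0.55,-0.0015,0.0274,0,0,0,0],[0.55,-0.0015,0.0274,0,0,0,0],[0.55,-0.0015,0.0274,0,0,0,0],[0.55,-0.0015,0.0274,0,0,0,0],[0.55,-0.0015,0.0274,0,0,0,0],[0.55,0,0,0.02,0,0,0],[0.55,0,0,0.03,0,0,0],[0.55,0,0,0.03,0,0,0],[0.55,0,0,0.02,0,0,0],[0.55,0,0,0.015,0,0,0],[0.55,0,0,0,0,0,0],[0.55,0,0,0,0,0,0],[0.55,0,0,0,0,0,0]]]'
```

```text
t: 7.4
ee_pos: [0.61, 0.3124, 0.0619]
tool_rot: [3.141, 0.002, 3.14]
wrist_force: [0.0, -0.0, 0.7]
width: 0.643
finger_force: 43.0
```

```bash
python3 -m handwheel '[[[0.55,0.001,0,0.012,0,0,0],[0.55,0,0,0.01,0,0,0],[0.55,0,0,0.008,0,0,0],[0.55,0,0,0.008,0,0,0],[0.55,0,0,0.008,0,0,0],[0.55,0,0,0.005,0,0,0],[0.55,0,0,0,0,0,0],[0.55,0,0,0,0,0,0]]]'
```

```text
t: 8.07
ee_pos: [0.6084, 0.3128, 0.009]
tool_rot: [-3.141, -0.0, 3.141]
wrist_force: [0.4, -0.1, -0.4]
width: 0.64
finger_force: 43.0
```

```bash
python3 -m handwheel '[[[0.55,0,0,0.002,0,0,0],[0.55,0,0,0.001,0,0,0],[0.55,0,0,0.001,0,0,0],[0.55,0,0,0,0,0,0]]]'
python3 -m handwheel '[[[0.55,0,0,0.001,0,0,0],[0.55,0,0,0,0,0,0]]]'
```

```text
t: 8.4
ee_pos: [0.6084, 0.3128, 0.0053]
tool_rot: [-3.142, 0.0, 3.141]
wrist_force: [0.8, -0.1, -1.1]
width: 0.644
finger_force: 43.0
t: 8.57
ee_pos: [0.6084, 0.3128, 0.0042]
tool_rot: [-3.142, -0.0, 3.141]
wrist_force: [-0.3, -0.1, -0.7]
width: 0.643
finger_force: 43.0
```

```bash
python3 -m handwheel '[[[0.55,0,0,0.001,0,0,0],[0.55,0,0,0,0,0,0]]]'
python3 -m handwheel '[[[0.55,0,0,0.001,0,0,0],[0.55,0,0,0,0,0,0]]]'
```

```text
t: 8.73
ee_pos: [0.6085, 0.3128, 0.004]
tool_rot: [-3.142, 0.0, 3.141]
wrist_force: [-3.7, -1.2, 7.9]
width: 0.641
finger_force: 43.7
t: 8.9
ee_pos: [0.6086, 0.3128, 0.0039]
tool_rot: [3.142, 0.001, 3.141]
wrist_force: [-7.9, -3.6, 18.3]
width: 0.645
finger_force: 44.6
```

Contact at the predicted height, so the cell is seated on the plate. Releasing and rising.

```bash
python3 -m handwheel '[[[0.55,0,0,-0.0012,0,0,0],[0.75,0,0,0,0,0,0],[0.9,0,0,0,0,0,0],[0.9,0,0,0,0,0,0],[0.9,0,0,0,0,0,0],[0.9,0,0,-0.01,0,0,0],[0.9,0,0,-0.03,0,0,0],[0.9,0,0,-0.04,0,0,0],[0.9,0,0,-0.04,0,0,0],[0.9,0,0,-0.03,0,0,0],[0.9,0,0,0,0,0,0],[0.9,0,0,0,0,0,0],[0.9,0,0,0,0,0,0]]]'
python3 - <<'E'
from h import *
im,c=snap("wrist");s=monitor.state();cv2.imwrite("pics/w6raw.png",im);print(s["ee_pos"])
o=[]
for n,z,d in [("ejbase",.006,.084),("cell",.026,.056),("lens",.042,.046)]:
    p,q=refine(im,c,.609,.3128,z,d,.008);print(n,p.round(4),q);o.append((*p,z,d))
draw(im,c,o);cv2.imwrite("pics/w6.png",im)
E
```

```text
t: 9.98
ee_pos: [0.6082, 0.3127, 0.1535]
tool_rot: [-3.141, -0.0, 3.141]
wrist_force: [-0.3, -0.9, -1.3]
width: 0.899
finger_force: 0.0
[0.60802094 0.31263058 0.15271285]
ejbase [0.609  0.3123] 221.9789
cell [0.6075 0.3128] 376.7607
lens [0.6085 0.3148] 270.53314
```

View pics/w6.png

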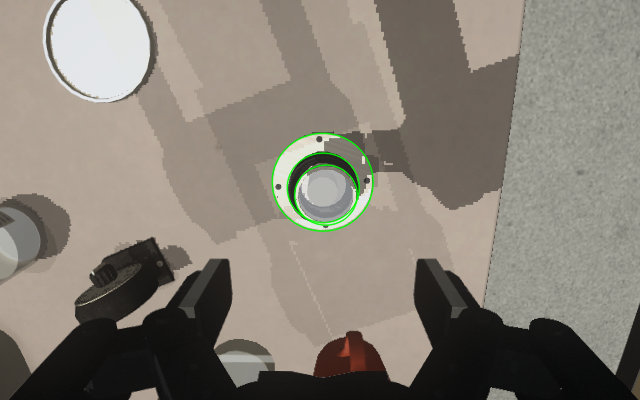

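The lens stands on the post at (325,192), the cell is seated round it, and the mug and a dark instrument sit clear behind. The lens grip needs an exact tip height, so I'll touch the fingertips, opened to about the lens width, on bare worktop at (0.59,0.21).

```bash
python3 -m handwheel '[[[0.54,0.009,-0.03,0,0,0,0],[0.54,0.009,-0.04,0,0,0,0],[0.54,0,-0.033,0,0,0,0],[0.54,0,0,0.03,0,0,0],[0.54,0,0,0.04,0,0,0],[0.54,0,0,0.04,0,0,0],[0.54,0,0,0.03,0,0,0],[0.54,0,0,0,0,0,0],[0.54,0,0,0,0,0,0]]]'
python3 -m handwheel '[[[0.54,0,0,0.003,0,0,0],[0.54,0,0,0.002,0,0,0],[0.54,0,0,0.002,0,0,0],[0.54,0,0,0,0,0,0]]]'
```

```text
t: 10.78
ee_pos: [0.5893, 0.2095, 0.0122]
tool_rot: [-3.141, -0.004, 3.141]
wrist_force: [0.1, 0.1, 1.5]
width: 0.541
finger_force: 0.0
t: 11.12
ee_pos: [0.5907, 0.2099, 0.0074]
tool_rot: [3.141, 0.001, 3.141]
wrist_force: [-0.0, 0.5, -0.2]
width: 0.539
finger_force: 0.0
```

```bash
python3 -m handwheel '[[[0.54,0,0,0.003,0,0,0],[0.54,0,0,0.002,0,0,0],[0.54,0,0,0,0,0,0]]]'
python3 -m handwheel '[[[0.54,0,0,0.002,0,0,0],[0.54,0,0,0.001,0,0,0],[0.54,0,0,0,0,0,0]]]'
python3 -m handwheel '[[[0.54,0,0,0.001,0,0,0],[0.54,0,0,0.001,0,0,0],[0.54,0,0,0,0,0,0]]]'
```

```text
t: 11.37
ee_pos: [0.5902, 0.2098, 0.0012]
tool_rot: [-3.141, -0.0, 3.141]
wrist_force: [0.3, 1.1, 0.2]
width: 0.536
finger_force: 0.0
t: 11.62
ee_pos: [0.5902, 0.2098, -0.0018]
tool_rot: [-3.141, -0.0, 3.141]
wrist_force: [-0.3, -0.2, 0.0]
width: 0.54
finger_force: 0.0
t: 11.87
ee_pos: [0.5904, 0.2098, -0.0024]
tool_rot: [-3.142, 0.0, 3.141]
wrist_force: [-6.9, -1.9, 16.6]
width: 0.544
finger_force: 8.4
```

Contact at TCP z ≈ -0.002, so the tips sit about 2 mm behind the TCP at this width. Lens grip: tips at z ≈ 0.034, so TCP ≈ 0.032.

```bash
python3 -m handwheel '[[[0.54,0,0,-0.02,0,0,0],[0.72,0,0,-0.04,0,0,0],[0.72,0,0,-0.04,0,0,0],[0.72,-0.0065,0.034,0,0,0,0],[0.72,-0.006,0.035,0,0,0,0],[0.72,-0.006,0.035,0,0,0,0],[0.72,0,0,0,0,0,0],[0.72,0,0,0.02,0,0,0],[0.72,0,0,0.02,0,0,0],[0.72,0,0,0.012,0,0,0],[0.72,0,0,0,0,0,0],[0.72,0,0,0,0,0,0],[0.72,0,0,0,0,0,0]]]' 25
```

```text
t: 12.95
ee_pos: [0.6094, 0.3139, 0.0457]
tool_rot: [3.141, 0.001, 3.141]
wrist_force: [0.1, -0.4, -0.2]
width: 0.723
finger_force: 0.0
```

```bash
python3 -m handwheel '[[[0.72,0,0,0.006,0,0,0],[0.72,0,0,0.006,0,0,0],[0.72,0,0,0.0017,0,0,0],[0.72,0,0,0,0,0,0],[0.45,0,0,0,0,0,0],[0.45,0,0,0,0,0,0],[0.45,0,0,0,0,0,0],[0.45,0,0,0,0,0,0],[0.45,0,0,0,0,0,0],[0.45,0,0,0,0,0,0]]]' 25
```

```text
t: 13.78
ee_pos: [0.6091, 0.3138, 0.0311]
tool_rot: [3.141, 0.0, 3.141]
wrist_force: [-0.1, 0.5, 3.0]
width: 0.522
finger_force: 25.8
```

Gripped at lens width. Lifting and checking that only the lens comes up.

```bash
python3 -m handwheel '[[[0.45,0,0,-0.003,0,0,0],[0.45,0,0,-0.006,0,0,0],[0.45,0,0,-0.015,0,0,0],[0.45,0,0,-0.03,0,0,0],[0.45,0,0,-0.03,0,0,0],[0.45,0,0,-0.03,0,0,0],[0.45,0,0,-0.02,0,0,0],[0.45,0,0,0,0,0,0],[0.45,0,0,0,0,0,0],[0.45,0,0,0,0,0,0]]]'
python3 - <<'E'
from h import *
im,c=snap("wrist");s=monitor.state();cv2.imwrite("pics/w7raw.png",im);print(s["ee_pos"])
for n,z,d in [("ejbase",.006,.084),("cell",.026,.056)]:
    p,q=refine(im,c,.609,.3128,z,d,.008);print(n,p.round(4),q)
cv2.imwrite("pics/w7.png",im[100:400,140:520])
E
```

```text
t: 14.62
ee_pos: [0.6086, 0.3136, 0.164]
tool_rot: [-3.141, -0.001, 3.141]
wrist_force: [0.2, 1.0, -0.6]
width: 0.522
finger_force: 25.7
[0.60845934 0.31361024 0.16356856]
ejbase [0.609  0.3123] 209.33846
cell [0.608  0.3128] 528.8608
```

View pics/w7.png

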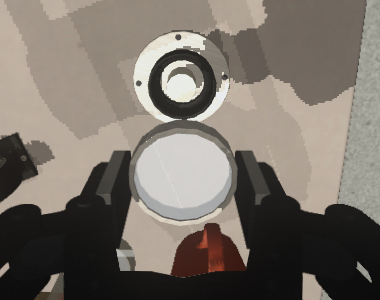

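The lens alone is held at crop (182,175), and the empty cell stays on the stand at crop (182,83). Carrying it toward the pad.

```bash
python3 -m handwheel '[[[0.45,0.0091,-0.0372,0,0,0,0],[0.45,0.0091,-0.0372,0,0,0,0],[0.45,0.0091,-0.0372,0,0,0,0],[0.45,0.0091,-0.0372,0,0,0,0],[0.45,0.0091,-0.0372,0,0,0,0],[0.45,0.0091,-0.0372,0,0,0,0],[0.45,0.0091,-0.0372,0,0,0,0],[0.45,0.0091,-0.0372,0,0,0,0],[0.45,0.0091,-0.0372,0,0,0,0],[0.45,0.0091,-0.0372,0,0,0,0],[0.45,0.0091,-0.0372,0,0,0,0],[0.45,0.0091,-0.0372,0,0,0,0],[0.45,0.0091,-0.0372,0,0,0,0],[0.45,0,0,0,0,0,0],[0.45,0,0,0,0,0,0],[0.45,0,0,0,0,0,0]]]'
python3 - <<'E'
from h import *
im,c=snap("wrist");s=monitor.state();cv2.imwrite("pics/w8raw.png",im);print(s["ee_pos"])
o=[]
for n,z,d,x,y in [("pad",.014,.076,.456,-.267),("brass",.044,.062,.453,-.052),("bbore",.044,.04,.453,-.052)]:
    p,q=refine(im,c,x,y,z,d,.01);print(n,p.round(4),q);o.append((*p,z,d))
draw(im,c,o);cv2.imwrite("pics/w8.png",im)
E
```

```text
t: 16.0
ee_pos: [0.49, -0.1695, 0.1641]
tool_rot: [3.141, -0.001, 3.14]
wrist_force: [0.1, 0.6, -0.2]
width: 0.521
finger_force: 25.8
[ 0.49018261 -0.16895183  0.16423082]
pad [ 0.4585 -0.2695] 149.2302
brass [ 0.454  -0.0515] 115.26546
bbore [ 0.454 -0.052] 149.23735
```

View pics/w8.png

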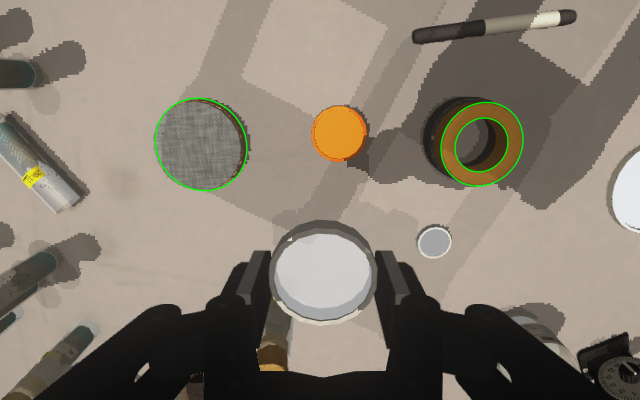

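Pad at (200,145), world ≈ (0.4585,-0.271). The lens is still held, and the vials on the left are clear of the fingers. Lowering over the pad.

```bash
python3 -m handwheel '[[[0.45,0.0105,-0.034,0,0,0,0],[0.45,0.0105,-0.034,0,0,0,0],[0.45,0.0105,-0.034,0,0,0,0],[0.45,0,0,0.03,0,0,0],[0.45,0,0,0.04,0,0,0],[0.45,0,0,0.03,0,0,0],[0.45,0,0,0.02,0,0,0],[0.45,0,0,0.015,0,0,0],[0.45,0,0,0.007,0,0,0],[0.45,0,0,0,0,0,0],[0.45,0,0,0,0,0,0]]]'
python3 -m handwheel '[[[0.45,0,0,0.002,0,0,0],[0.45,0,0,0.002,0,0,0],[0.45,0,0,0,0,0,0]]]'
```

```text
t: 16.97
ee_pos: [0.4592, -0.2712, 0.0233]
tool_rot: [-3.141, 0.0, -3.141]
wrist_force: [-0.5, 0.0, 0.2]
width: 0.519
finger_force: 25.9
t: 17.22
ee_pos: [0.4589, -0.2717, 0.0192]
tool_rot: [-3.141, 0.001, 3.141]
wrist_force: [-0.7, -0.4, -0.6]
width: 0.523
finger_force: 25.9
```

```bash
python3 -m handwheel '[[[0.45,0,0,0.003,0,0,0],[0.45,0,0,0.0015,0,0,0],[0.45,0,0,0,0,0,0]]]'
python3 -m handwheel '[[[0.45,0,0,0.001,0,0,0],[0.45,0,0,0,0,0,0]]]'
python3 -m handwheel '[[[0.45,0,0,0.001,0,0,0],[0.45,0,0,0,0,0,0]]]'
```

```text
t: 17.47
ee_pos: [0.4585, -0.2717, 0.014]
tool_rot: [3.142, -0.0, 3.141]
wrist_force: [0.0, 0.2, -1.1]
width: 0.521
finger_force: 25.9
t: 17.63
ee_pos: [0.4586, -0.2717, 0.0132]
tool_rot: [3.142, -0.0, 3.141]
wrist_force: [-0.8, 0.1, 0.2]
width: 0.52
finger_force: 25.9
t: 17.8
ee_pos: [0.4587, -0.2718, 0.013]
tool_rot: [-3.141, 0.0, 3.141]
wrist_force: [-4.4, 2.7, 11.3]
width: 0.525
finger_force: 26.8
```

Contact at the expected height. Releasing, rising and checking.

```bash
python3 -m handwheel '[[[0.5,0,0,-0.0008,0,0,0],[0.65,0,0,0,0,0,0],[0.72,0,0,0,0,0,0],[0.72,0,0,0,0,0,0],[0.72,0,0,-0.01,0,0,0],[0.72,0,0,-0.03,0,0,0],[0.9,0,0,-0.04,0,0,0],[0.9,0,0,-0.04,0,0,0],[0.9,0,0,-0.03,0,0,0],[0.9,0,0,0,0,0,0],[0.9,0,0,0,0,0,0],[0.9,0,0,0,0,0,0]]]'
python3 - <<'E'
from h import *
im,c=snap("wrist");s=monitor.state();cv2.imwrite("pics/w9raw.png",im);print(s["ee_pos"])
o=[]
for n,z,d,x,y in [("pad",.014,.076,.4585,-.271),("lens",.024,.046,.4585,-.271),("brass",.044,.062,.453,-.052)]:
    p,q=refine(im,c,x,y,z,d,.008);print(n,p.round(4),q);o.append((*p,z,d))
draw(im,c,o[:2]);cv2.imwrite("pics/w9.png",im[50:300,200:560])
E
```

```text
t: 18.8
ee_pos: [0.4584, -0.2715, 0.1631]
tool_rot: [3.142, -0.0, 3.141]
wrist_force: [-0.3, -0.4, -0.1]
width: 0.899
finger_force: 0.0
[ 0.45825187 -0.2713922   0.16239995]
pad [ 0.4575 -0.272 ] 133.51581
lens [ 0.459 -0.272] 354.0235
brass [ 0.453  -0.0515] 143.50667
```

View pics/w9.png

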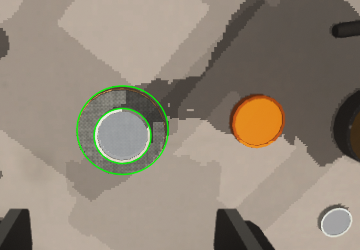

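The lens lies flat and centred on the felt at crop (122,135). That's my picture budget used, so numeric checks only from here. Now the brass ring.

```bash
python3 -m handwheel '[[[0.97,0.0008,0.0367,0,0,0,0],[0.97,0.0008,0.0367,0,0,0,0],[0.97,0.0008,0.0367,0,0,0,0],[0.97,0.0008,0.0367,0,0,0,0],[0.97,0.0008,0.0367,0,0,0,0],[0.97,0.0008,0.0367,0,0,0,0],[0.97,0,0,0.02,0,0,0],[0.97,0,0,0.03,0,0,0],[0.97,0,0,0,0,0,0],[0.97,0,0,0,0,0,0],[0.97,0,0,0,0,0,0]]]' 40
python3 - <<'E'
from h import *
im,c=snap("wrist");s=monitor.state();print(s["ee_pos"],s["width"])
for n,z,d in [("brass",.044,.062),("bbore",.044,.04),("wide",.022,.068)]:
    p,q=refine(im,c,.4535,-.0515,z,d,.006);print(n,p.round(4),q)
E
```

```text
t: 19.77
ee_pos: [0.4542, -0.0518, 0.1138]
tool_rot: [-3.142, -0.0, 3.14]
wrist_force: [0.6, -0.0, 1.1]
width: 0.972
finger_force: 0.0
[ 0.45448531 -0.05197162  0.11423793] 0.9693570383837312
brass [ 0.4525 -0.0515] 127.32547
bbore [ 0.4535 -0.0515] 177.34573
wide [ 0.449  -0.0485] 182.53238
```

```bash
python3 -m handwheel '[[[0.97,0.001,0,0.02,0,0,0],[0.97,0,0,0.025,0,0,0],[0.97,0,0,0.02,0,0,0],[0.97,0,0,0.015,0,0,0],[0.97,0,0,0.006,0,0,0],[0.97,0,0,0,0,0,0],[0.97,0,0,0,0,0,0],[0.6,0,0,0,0,0,0],[0.6,0,0,0,0,0,0],[0.6,0,0,0,0,0,0],[0.6,0,0,0,0,0,0],[0.6,0,0,0,0,0,0],[0.6,0,0,0,0,0,0]]]' 50
```

```text
t: 20.9
ee_pos: [0.4538, -0.0518, 0.0287]
tool_rot: [-3.141, 0.002, 3.141]
wrist_force: [-3.9, 0.9, 13.0]
width: 0.695
finger_force: 51.0
```

```bash
python3 -m handwheel '[[[0.6,0,0,-0.004,0,0,0],[0.6,0,0,-0.015,0,0,0],[0.6,0,0,-0.03,0,0,0],[0.6,0,0,-0.03,0,0,0],[0.6,0,0,-0.01,0,0,0],[0.6,-0.0073,0.0315,0,0,0,0],[0.6,-0.0073,0.0315,0,0,0,0],[0.6,-0.0073,0.0315,0,0,0,0],[0.6,-0.0073,0.0315,0,0,0,0],[0.6,-0.0073,0.0315,0,0,0,0],[0.6,-0.0073,0.0315,0,0,0,0],[0.6,0,0,0,0,0,0],[0.6,0,0,0,0,0,0],[0.6,0,0,0,0,0,0]]]'
python3 - <<'E'
from h import *
im,c=snap("wrist");s=monitor.state();print(s["ee_pos"],s["width"]);cv2.imwrite("pics/w10.png",im)
for n,z,d,x,y in [("dish",.008,.088,.4975,.137),("dishi",.008,.082,.4975,.137),("wide",.022,.068,.4535,-.052),("widebore",.022,.046,.4535,-.052)]:
    p,q=refine(im,c,x,y,z,d,.008);print(n,p.round(4),q)
E
```

```text
t: 22.07
ee_pos: [0.4968, 0.1373, 0.116]
tool_rot: [-3.141, -0.0, 3.141]
wrist_force: [-0.9, 0.1, -1.8]
width: 0.69
finger_force: 54.6
[0.49681925 0.13683829 0.11608677] 0.694103233946401
dish [0.4975 0.1375] 242.45801
dishi [0.4945 0.14  ] 207.5983
wide [ 0.453  -0.0485] 230.37839
widebore [ 0.46  -0.059] 114.41967
```

```bash
python3 -m handwheel '[[[0.6,0,0,0.02,0,0,0],[0.6,0,0,0.025,0,0,0],[0.6,0,0,0.025,0,0,0],[0.6,0,0,0.02,0,0,0],[0.6,0,0,0.01,0,0,0],[0.6,0,0,0.003,0,0,0],[0.6,0,0,0,0,0,0],[0.6,0,0,0,0,0,0]]]'
python3 -m handwheel '[[[0.6,0,0,0.0015,0,0,0],[0.6,0,0,0.001,0,0,0],[0.6,0,0,0,0,0,0]]]'
python3 -m handwheel '[[[0.6,0,0,0.001,0,0,0],[0.6,0,0,0,0,0,0]]]'
```

```text
t: 22.78
ee_pos: [0.4976, 0.1372, 0.0142]
tool_rot: [3.142, 0.001, 3.14]
wrist_force: [-0.2, -0.4, -1.2]
width: 0.69
finger_force: 54.6
t: 23.03
ee_pos: [0.4972, 0.1375, 0.0111]
tool_rot: [3.142, 0.001, 3.141]
wrist_force: [-0.8, -0.3, -1.7]
width: 0.691
finger_force: 54.6
t: 23.2
ee_pos: [0.4972, 0.1376, 0.0098]
tool_rot: [-3.142, 0.001, 3.141]
wrist_force: [1.2, -0.4, -0.2]
width: 0.688
finger_force: 54.8
```

```bash
python3 -m handwheel '[[[0.6,0,0,0.001,0,0,0],[0.6,0,0,0,0,0,0]]]'
python3 -m handwheel '[[[0.6,0,0,0.001,0,0,0],[0.6,0,0,0,0,0,0]]]'
```

```text
t: 23.37
ee_pos: [0.4972, 0.1375, 0.0097]
tool_rot: [-3.141, 0.001, 3.141]
wrist_force: [-7.3, -0.9, 16.6]
width: 0.69
finger_force: 56.6
t: 23.53
ee_pos: [0.4973, 0.1376, 0.0096]
tool_rot: [-3.141, 0.001, 3.141]
wrist_force: [-15.8, -1.8, 35.4]
width: 0.692
finger_force: 58.4
```

Seated at the predicted height. Release, rise, and back over the steel ring.

```bash
python3 -m handwheel '[[[0.6,0,0,-0.0018,0,0,0],[0.8,0,0,0,0,0,0],[0.97,0,0,0,0,0,0],[0.97,0,0,0,0,0,0],[0.97,0,0,0,0,0,0],[0.97,0,0,-0.01,0,0,0],[0.97,0,0,-0.03,0,0,0],[0.97,0,0,-0.04,0,0,0],[0.97,0,0,-0.03,0,0,0],[0.97,0,0,0,0,0,0]]]'
python3 -m handwheel '[[[0.97,0.009,-0.038,0,0,0,0],[0.97,0.009,-0.038,0,0,0,0],[0.97,0.009,-0.038,0,0,0,0],[0.97,0.009,-0.038,0,0,0,0],[0.97,0.008,-0.037,0,0,0,0],[0.97,0,0,0,0,0,0],[0.97,0,0,0,0,0,0],[0.97,0,0,0,0,0,0]]]' 50
python3 - <<'E'
from h import *
im,c=snap("wrist");s=monitor.state();print(s["ee_pos"],s["width"]);cv2.imwrite("pics/w11.png",im)
for n,z,d,x,y in [("brass",.025,.062,.4975,.137),("bbore",.025,.040,.4975,.137),("dish",.008,.088,.4975,.137),("wide",.022,.068,.4535,-.051),("widebore",.022,.046,.4535,-.051)]:
    p,q=refine(im,c,x,y,z,d,.008);print(n,p.round(4),q)
E
```

```text
t: 24.37
ee_pos: [0.4994, 0.1379, 0.1263]
tool_rot: [3.141, 0.009, 3.141]
wrist_force: [-0.5, -0.3, 1.4]
width: 0.969
finger_force: 0.0
t: 25.03
ee_pos: [0.4529, -0.0515, 0.1198]
tool_rot: [3.142, 0.0, 3.14]
wrist_force: [0.2, 0.7, 0.4]
width: 0.968
finger_force: 0.0
[ 0.45301644 -0.05090743  0.11973377] 0.9694137310037564
brass [0.497 0.137] 173.50995
bbore [0.497  0.1365] 250.2522
dish [0.497 0.137] 234.8039
wide [ 0.4515 -0.051 ] 247.46027
widebore [ 0.4455 -0.0525] 111.40285
```

Brass ring confirmed centred in the dish. Gripping the steel ring at (0.4525,-0.051).

```bash
python3 -m handwheel '[[[0.97,0.0005,0,0.02,0,0,0],[0.97,0,0,0.03,0,0,0],[0.97,0,0,0.03,0,0,0],[0.97,0,0,0.02,0,0,0],[0.97,0,0,0.01,0,0,0],[0.97,0,0,0.005,0,0,0],[0.97,0,0,0,0,0,0],[0.97,0,0,0,0,0,0],[0.65,0,0,0,0,0,0],[0.65,0,0,0,0,0,0],[0.65,0,0,0,0,0,0],[0.65,0,0,0,0,0,0],[0.65,0,0,0,0,0,0],[0.65,0,0,0,0,0,0]]]' 60
```

```text
t: 26.25
ee_pos: [0.4532, -0.0516, 0.0064]
tool_rot: [-3.141, 0.002, 3.141]
wrist_force: [-6.9, 2.8, 21.1]
width: 0.766
finger_force: 60.3
```

```bash
python3 -m handwheel '[[[0.65,0,0,-0.004,0,0,0],[0.65,0,0,-0.016,0,0,0],[0.65,0,0,-0.03,0,0,0],[0.65,0,0,-0.04,0,0,0],[0.65,0,0,-0.04,0,0,0],[0.65,0.003,0.036,0,0,0,0],[0.65,0.003,0.036,0,0,0,0],[0.65,0.003,0.036,0,0,0,0],[0.65,0.003,0.036,0,0,0,0],[0.65,0.003,0.036,0,0,0,0],[0.65,0.003,0.036,0,0,0,0],[0.65,0.003,0.036,0,0,0,0],[0.65,0,0,0,0,0,0],[0.65,0,0,0,0,0,0],[0.65,0,0,0,0,0,0]]]'
python3 - <<'E'
from h import *
from scipy.optimize import differential_evolution as DE
def sq(c,x,y,t,s,z):
    a=np.linspace(-s/2,s/2,40);o=0*a+s/2
    P=np.vstack([np.c_[a,o],np.c_[a,-o],np.c_[o,a],np.c_[-o,a]])@np.array([[np.cos(t),np.sin(t)],[-np.sin(t),np.cos(t)]])
    return np.c_[P+[x,y],np.full(160,z)]
def fit(im,c,x,y):
    g=cv2.GaussianBlur(im,(0,0),1).astype(np.float32)
    def f(p):
        r=0
        for s,z in((.092,.008),):
            a,b=[cv2.remap(g,*np.float32(proj(c,sq(c,p[0],p[1],p[2],q,z))).T[:,:,None],cv2.INTER_LINEAR)[:,0] for q in(s-.0035,s+.0035)]
            r+=np.abs(b-a).sum(1).reshape(4,40).mean(1).sum()/4
        return -r
    r=DE(f,[(x-.025,x+.025),(y-.025,y+.025),(-.79,.79)],seed=1,maxiter=80,popsize=15);return r.x,r.fun
im,c=snap("wrist");s=monitor.state();print(s["ee_pos"],s["width"],s["finger_force"]);cv2.imwrite("pics/w12raw.png",im)
print(fit(im,c,.405,.32));c2=cam("scene");print(fit(cv2.imread("pics/scene0.png"),c2,.405,.32))
print(proj(c,[[.405,.32,.008]]))
# white-ish blob check
hsv=cv2.cvtColor(im,cv2.COLOR_BGR2HSV);
E
```

```text
t: 27.5
ee_pos: [0.4315, 0.2004, 0.1348]
tool_rot: [-3.141, 0.0, 3.142]
wrist_force: [-0.5, -0.2, -3.1]
width: 0.757
finger_force: 67.2
[0.43166058 0.19994858 0.13475447] 0.7613044109187018 67.20040887594223
(array([ 0.40625249,  0.31632792, -0.24456015]), np.float32(-105.10193))
(array([ 0.3990677 ,  0.30407395, -0.2848154 ]), np.float64(-23.976276397705078))
[[479.05681082 156.02603793]]
```

```bash
cat >> h.py <<'E'
from scipy.optimize import differential_evolution as DE
def sq(x,y,t,s,z):
    a=np.linspace(-s/2,s/2,40);o=0*a+s/2
    P=np.vstack([np.c_[a,o],np.c_[a,-o],np.c_[o,a],np.c_[-o,a]])@np.array([[np.cos(t),np.sin(t)],[-np.sin(t),np.cos(t)]])
    return np.c_[P+[x,y],np.full(160,z)]
def fitsq(im,c,x,y,s=.092,z=.008,h=.0035):
    g=cv2.GaussianBlur(im,(0,0),1).astype(np.float32)
    def f(p):
        a,b=[cv2.remap(g,*np.float32(proj(c,sq(*p,q,z))).T[:,:,None],cv2.INTER_LINEAR)[:,0] for q in(s-h,s+h)]
        return -np.abs(b-a).sum(1).reshape(4,40).mean(1).clip(0,150).sum()/4
    r=DE(f,[(x-.02,x+.02),(y-.02,y+.02),(-.5,.2)],seed=1,maxiter=80);return r.x.round(4),r.fun
E
python3 -m handwheel '[[[0.65,-0.02,0.03,0,0,0,0],[0.65,-0.02,0.03,0,0,0,0],[0.65,-0.02,0.03,0,0,0,0],[0.65,0,0,0,0,0,0],[0.65,0,0,0,0,0,0],[0.65,0,0,0,0,0,0]]]'
python3 - <<'E'
from h import *
im0=cv2.imread("pics/w12raw.png")
im,c=snap("wrist");s=monitor.state();print(s["ee_pos"]);cv2.imwrite("pics/w13raw.png",im)
for a in((.092,.008),(.092,0),(.086,.008),(.086,.003)): print(a,fitsq(im,c,.405,.314,*a))
si,cs=snap("side");im2,c2=snap("scene")
for a in((.092,.008),(.086,.008)): print(a,fitsq(si,cs,.405,.314,*a),fitsq(im2,c2,.405,.314,*a))
E
```

```text
t: 28.05
ee_pos: [0.4917, 0.2893, 0.1342]
tool_rot: [-3.141, -0.001, 3.14]
wrist_force: [-0.7, -0.9, -1.5]
width: 0.76
finger_force: 67.4
[0.49156175 0.28913942 0.13446318]
(0.092, 0.008) (array([ 0.399 ,  0.3275, -0.2513]), np.float64(-88.10350036621094))
(0.092, 0) (array([ 0.4024,  0.3174, -0.2251]), np.float32(-97.33257))
(0.086, 0.008) (array([ 0.4045,  0.3171, -0.245 ]), np.float32(-122.1183))
(0.086, 0.003) (array([ 0.4004,  0.3199, -0.2388]), np.float64(-124.18077087402344))
(0.092, 0.008) (array([ 0.4003,  0.3171, -0.204 ]), np.float64(-38.57896041870117)) (array([0.398 , 0.332 , 0.0375]), np.float64(-27.61034393310547))
(0.086, 0.008) (array([ 0.3952,  0.3177, -0.1405]), np.float64(-39.534393310546875)) (array([ 0.399 ,  0.3233, -0.1819]), np.float64(-30.762229919433594))
```

Four fits agree on the tray at about (0.405,0.3165), within the 9 mm play. Lowering the steel ring into it.

```bash
python3 -m handwheel '[[[0.65,0.0289,0.0092,0,0,0,0],[0.65,0.0288,0.0092,0,0,0,0],[0.65,0.0288,0.0091,0,0,0,0],[0.65,0,0,0,0,0,0],[0.65,0,0,0.03,0,0,0],[0.65,0,0,0.035,0,0,0],[0.65,0,0,0.03,0,0,0],[0.65,0,0,0.02,0,0,0],[0.65,0,0,0.006,0,0,0],[0.65,0,0,0,0,0,0],[0.65,0,0,0,0,0,0]]]'
python3 -m handwheel '[[[0.65,0,0,0.0015,0,0,0],[0.65,0,0,0.001,0,0,0],[0.65,0,0,0,0,0,0]]]'
```

```text
t: 29.12
ee_pos: [0.4058, 0.318, 0.0146]
tool_rot: [3.141, 0.001, 3.14]
wrist_force: [0.2, 0.4, -0.2]
width: 0.764
finger_force: 67.4
t: 29.37
ee_pos: [0.4055, 0.3182, 0.0117]
tool_rot: [3.141, 0.001, 3.141]
wrist_force: [-1.1, -0.2, -1.7]
width: 0.758
finger_force: 67.4
```

```bash
python3 -m handwheel '[[[0.65,0,0,0.001,0,0,0],[0.65,0,0,0.001,0,0,0],[0.65,0,0,0,0,0,0]]]'
python3 -m handwheel '[[[0.65,0,0,0.001,0,0,0],[0.65,0,0,0,0,0,0]]]'
```

```text
t: 29.62
ee_pos: [0.4054, 0.3182, 0.0096]
tool_rot: [3.141, 0.001, 3.141]
wrist_force: [-2.2, -2.2, 9.1]
width: 0.757
finger_force: 68.5
t: 29.78
ee_pos: [0.4054, 0.3182, 0.0095]
tool_rot: [3.141, 0.001, 3.141]
wrist_force: [-9.4, -6.9, 26.0]
width: 0.76
finger_force: 70.3
```

Floor contact at the predicted height. Release, rise, and a numeric check of everything.

```bash
python3 -m handwheel '[[[0.65,0,0,-0.0015,0,0,0],[0.85,0,0,0,0,0,0],[0.97,0,0,0,0,0,0],[0.97,0,0,0,0,0,0],[0.97,0,0,0,0,0,0],[0.97,0,0,-0.01,0,0,0],[0.97,0,0,-0.03,0,0,0],[0.97,0,0,-0.04,0,0,0],[0.97,0,0,-0.04,0,0,0],[0.97,-0.02,-0.02,-0.02,0,0,0],[0.97,-0.02,-0.02,0,0,0,0],[0.97,-0.02,-0.02,0,0,0,0],[0.97,0,0,0,0,0,0],[0.97,0,0,0,0,0,0],[0.97,0,0,0,0,0,0]]]'
python3 - <<'E'
from h import *
im,c=snap("wrist");s=monitor.state();print(s["ee_pos"],s["width"]);cv2.imwrite("pics/w14.png",im)
for n,z,d,x,y in [("wide",.025,.068,.405,.318),("widebore",.025,.046,.405,.318),("brass",.025,.062,.497,.137),("bbore",.025,.040,.497,.137),("dish",.008,.088,.497,.137),("petri",.016,.061,.377,.131)]:
    p,q=refine(im,c,x,y,z,d,.008);print(n,p.round(4),q)
print(fitsq(im,c,.405,.317),fitsq(im,c,.405,.317,.086))
im,c=snap("scene");cv2.imwrite("pics/scene9.png",im)
for n,z,d,x,y in [("lens",.024,.046,.459,-.272),("pad",.014,.076,.459,-.272),("cell",.026,.056,.608,.3128),("wide",.025,.068,.405,.318)]:
    p,q=refine(im,c,x,y,z,d,.008);print(n,p.round(4),q)
E
```

```text
t: 31.03
ee_pos: [0.4649, 0.2581, 0.1497]
tool_rot: [3.142, -0.0, 3.14]
wrist_force: [-0.9, 0.0, 0.5]
width: 0.971
finger_force: 0.0
[0.46465301 0.2583671  0.14963594] 0.9673467288610222
wide [0.4055 0.3165] 346.6229
widebore [0.4025 0.3215] 134.93645
brass [0.4915 0.145 ] 229.5281
bbore [0.497 0.138] 266.0157
dish [0.497  0.1375] 311.43515
petri [0.3765 0.1315] 175.7501
(array([0.4155, 0.3331, 0.1995]), np.float64(-77.54544067382812)) (array([ 0.4037,  0.3174, -0.2478]), np.float64(-105.29069519042969))
lens [ 0.4595 -0.2715] 80.6642
pad [ 0.4495 -0.2825] 80.927155
cell [0.603  0.3018] 82.73108
wide [0.403  0.3105] 37.62858
```

```bash
python3 -c "
from workcell import finish_job
print(finish_job())"
```

```text
the job is handed in; nothing more can be done
None
```

I handed the job in at about 31 s: the lens is on the felt pad, the empty cell on the ejector stand, the brass ring in the round dish and the steel ring in the square tray, though the two rings were confirmed by contact height and image fits rather than a final look.

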